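Deburr the sawn rim of a tube vase

ROBOT

A 6-joint arm with a two-finger parallel gripper is mounted at the origin on the work surface. World frame = base frame: x ahead of the robot, y to its left, z up, the work surface at z = 0. Lengths are in m, angles in rad, forces in N, time in s.
With the tool pointing down it reaches from about 0.3 to 0.875 m from the base axis. Payload 4.2 kg.
Tool frame: the origin (TCP) lies at the centre of the arm's flange, where the gripper is bolted on; the fingertips stand 173 mm ahead of it and the grasp point (between the pads) lies 155 mm ahead of it; z points along the fingers, y is the direction in which the jaws open and shut (so a half turn about z gives the same grasp; the last joint's range is limited). The gripper opens to 85 mm and grips with 20 to 120 N. Pads are 22 mm wide; open, the fingers measure 114 mm over their backs; the gripper's body (76 mm by 85 mm) begins 54 mm behind the grasp point. The pads swing forward as they close: fully open they stand 13 mm farther back than shut.
Start: joints at [-1.177, 0.32, 1.565, -0, 1.257, -0.02], TCP at [0.231, -0.526, 0.405] pointing down, gripper open.
Joint ranges: [-3.11, 3.11], [-0.84, 2.01], [0.21, 2.61], [-1.34, 4.49], [0.05, 2.63], [-2.56, 2.56]. Speed limits (rad/s): [2.57, 2.57, 3.14, 3.14, 3.14, 3.14].

INTERFACE

Orientations are given as a rotation vector (axis times angle).
In Python, from station import * gives the robot as it stands. Calls block until the motion is done:
- move_pose(position, orientation): joint-space move of the TCP to a pose.
- move_linear(position, velocity=0.15, rot=None, contact_N=None): straight line of the TCP; rot=None keeps the orientation; velocity is the mean speed in m/s. With contact_N (N) it stops when the force on the tool has changed by that much, and returns True; else False.
- movej(angles): joint-space move.
- grip(opening, f_grip=None): finger opening in m; f_grip is the grip in N (None keeps the last); returns when the fingers have stopped.
- sleep(seconds).
- ik(position, orientation): joint angles nearest the present ones, or None.
- snapshot(name): name is "scene" or "top" or "wrist"; returns a dict with "pixels" (384x512x3 uint8, red, green, blue), "fx", "fy", "cx", "cy" (pixels), "k1" (the pictures are not rectified: a ray, as slopes to the right and down, at radius r is drawn at 1 + k1 r^2 times it, then the intrinsics apply), "pose" (4x4, takes a point from camera to world coordinates); the wrist camera has in their place "mount" (4x4, takes a point from camera to tool coordinates, whose origin is the TCP and whose axes are the flange's). Camera axes: x right, y up, looking along -z (the intrinsics and any distortion apply to the point x, -y, -z); pixel columns grow to the right and rows downward; lengths in m; the calibration is good to about 2 mm. A picture is of the moment at which its call begins: read the wrist's pose just before it. There is no depth.
A pose or a line that the arm cannot do raises MotionError and nothing moves.
- finish_job(): hands the job in, once; it reports no verdict.
Trained networks look in a picture, given as the dict that the camera call returned (one of the last four; its "shot" number tells which), for a name from the list of things; names that differ only in an ending like _2 or _b are one class to them, and where a whole thing is asked for, a point or a joint stands for the part that bears it (a point fixed in the world has none). Each returns a list of dicts, best first, with "p" (0 to 1); they miss things now and then, are a little off and sometimes report something else, mostly with a low value. They report only what shows in the picture. A call takes as long as a camera call. They do not tell look-alikes from the thing itself.
- search_frame(picture, name): "box" ([left, top, right, bottom] in pixels, round what is visible of it).
- landmark_of(picture, name): "at" ([row, column] in pixels: a listed point, or the origin of a listed thing).
Readings, each from a call of its own:
- current_clock(): time.
- current_joints(): joint angles.
- current_joint_vel(): joint speeds.
- current_joint_torque(): joint torques, N m.
- current_tool_pos(): TCP position.
- current_eef_rot(): TCP orientation.
- current_contact_force(): force on the tool from outside, world axes, zero at the start.
- current_ft_torque(): the same for the moment, N m.
- current_width(): finger opening in m.
Only numpy, scipy, OpenCV 4.12 (cv2) and the standard library are available. Lean on these libraries where they do the work, as an engineer would, in place of code of your own. Each camera call takes 0.05 s, during which the arm holds its last target.

TASK

Take the square-handled hand deburrer out of the wooden tray and run its cutter in a full circle around the sawn top rim of the wide steel tube vase that has a hanging lug: set down on the rim above the lug, go clockwise as seen from above, all the way back to the lug, with light, steady downward pressure, and touch down and lift off only at the lug. Then set the deburrer down gently, standing upright, in the tray again.

Things in the scene. Friction and masses are not known exactly. Their poses are not given: they have to be found in the camera images.
- tool_grip (a point): Hand deburrer standing upright like a stamp, 87 mm tall, about 140 g: square pale wooden handle 26 x 26 mm, 55 mm tall, on a brass collar (23 mm across, 10 mm showing), a thin stem and a round steel cutter. This point is the middle of the handle, 60 mm above the cutter's underside when the spring is slack; x, y are square to the handle's flat sides, z points up out of its top.
- cutter: The deburrer's cutter: flat steel disc 30 mm across, 8 mm thick, at the tool's foot. Origin: centre of its underside; z up along the handle. Sprung: pressed on something it slides up to 12 mm into the tool, starting at 2.5 N, fully in at 6.7 N. Pushing the tool 5 to 7 mm down past first contact gives good light pressure; past 12 mm it is solid and the force soars.
- vase: The vase to deburr: steel tube 96 mm outside diameter, 100 mm tall, wall 4 mm, open on top, fixed. Origin: centre of its underside, so the rim is 100 mm above it and mid-wall 46 mm from its axis. x points to the flat hanging lug (sticks out 23 mm, 22 mm wide, 12 mm below the rim); z up. The other steel tubes are narrower (72 and 56 mm) and have no lug.
- tray: Shallow wooden tray 160 mm (x) by 230 mm (y), walls 16 mm tall and 5 mm thick, floor 5 mm thick, fixed. Origin: centre of its underside. The deburrer starts in its -y half (on the right seen from the robot); a wire spool 44 mm across, 28 mm tall lies in the other half.
Mind the look-alikes: they are no part of the job. There is more than one size of the part that bears tool_grip; the job needs the middle-sized.

How it is judged:
By the outcome, as a careful person would: the job done as asked, in the order asked, and still so for the second after the job is handed in, with the robot touching nothing.
It also fails if it takes over 64 s, if anything falls off the work surface, if the arm or the gripper's body presses on something with over 40 N, if the wrist force passes 120 N, or if a joint passes its speed limit or range.

## Working session

There is one attempt and no reset: what is moved stays moved. The work goes in short steps, each a Python script; the robot and the scene stay as the last script left them, time stands still between calls to the robot, and variables do not carry over. Pictures are saved under pics/ and viewed, and the job is handed in when it is done.

```bash
ls; mkdir -p pics; cat > h.py <<'E'
from station import *
import numpy as np, cv2
def save(s,n):
    cv2.imwrite('pics/'+n, cv2.cvtColor(s['pixels'],cv2.COLOR_RGB2BGR))
def K(s): return s['fx'],s['fy'],s['cx'],s['cy'],s['k1']
def ray(s,row,col,pose):
    fx,fy,cx,cy,k1=K(s)
    u=(col-cx)/fx; v=(row-cy)/fy
    d=np.hypot(u,v); r=d
    for _ in range(30): r=d/(1+k1*r*r)
    f=1/(1+k1*r*r); 
    dirc=np.array([u*f,-v*f,-1.0])
    return pose[:3,3], pose[:3,:3]@dirc
def atz(s,row,col,z,pose=None):
    pose=s['pose'] if pose is None else pose
    o,d=ray(s,row,col,np.array(pose)); return o+d*(z-o[2])/d[2]
def proj(s,P,pose=None):
    pose=np.array(s['pose'] if pose is None else pose)
    P=np.atleast_2d(P)
    c=(P-pose[:3,3])@pose[:3,:3]
    u=c[:,0]/-c[:,2]; v=-c[:,1]/-c[:,2]
    fx,fy,cx,cy,k1=K(s); f=1+k1*(u*u+v*v)
    return np.c_[cy+fy*v*f, cx+fx*u*f]
def wpose(s,p,r):
    T=np.eye(4); T[:3,:3]=cv2.Rodrigues(np.array(r,float))[0]; T[:3,3]=p
    return T@np.array(s['mount'])
E
python3 - <<'E'
from h import *
for n in ['scene','top']:
    s=snapshot(n); save(s,n+'1.png')
    print(n,K(s),np.round(s['pose'],3).tolist())
    for t in ['tool_grip','cutter','vase','tray']:
        print(t,[(d['box'],round(d['p'],2)) for d in search_frame(s,t)][:5],[(np.round(d['at'],1).tolist(),round(d['p'],2)) for d in landmark_of(s,t)][:5])
print(current_clock(), current_eef_rot(),current_tool_pos(),current_width())
E
```

```text
pics
scene (394.84598059152955, 394.84598059152955, 254.70232709016446, 189.3691736083835, -0.08981291788354467) [[0.843, -0.32, 0.432, 0.844], [0.537, 0.537, -0.65, -0.617], [-0.024, 0.78, 0.625, 0.63], [0.0, 0.0, 0.0, 1.0]]
tool_grip [([206.4, 245.3, 226.4, 287.8], 0.84), ([148.0, 192.5, 177.9, 246.4], 0.69)] [([210.2, 161.4], 0.89), ([331.5, 184.7], 0.84), ([258.3, 215.8], 0.6)]
cutter [([208.3, 273.6, 226.0, 282.6], 0.67), ([181.4, 345.2, 190.1, 355.1], 0.62), ([160.4, 231.3, 177.3, 246.1], 0.61)] [([237.3, 168.8], 0.76), ([281.3, 218.0], 0.59), ([347.7, 186.6], 0.38)]
vase [([312.9, 159.4, 369.4, 216.3], 0.73)] [([204.2, 332.5], 0.62)]
tray [([162.7, 220.3, 302.1, 328.7], 0.61)] [([269.9, 231.8], 0.62), ([204.2, 332.1], 0.24)]
top (359.51196189306654, 359.51196189306654, 251.4130857225979, 191.83631728583583, -0.11673687919850331) [[-0.021, 0.981, -0.194, 0.291], [-0.999, -0.015, 0.032, -0.036], [0.028, 0.195, 0.98, 1.028], [0.0, 0.0, 0.0, 1.0]]
tool_grip [([295.6, 236.9, 321.6, 251.7], 0.83), ([307.4, 174.6, 320.4, 192.6], 0.74), ([356.0, 167.5, 370.3, 176.0], 0.65)] [([184.3, 315.1], 0.68), ([242.8, 305.4], 0.59), ([171.4, 363.4], 0.58)]
cutter [([174.7, 130.9, 216.2, 174.8], 0.65), ([294.2, 246.6, 303.0, 251.8], 0.57)] [([155.5, 199.1], 0.65), ([249.7, 300.8], 0.51), ([185.4, 313.3], 0.38)]
vase [([178.9, 127.9, 216.8, 173.3], 0.59)] [([155.4, 199.3], 0.93)]
tray [([256.7, 150.1, 345.1, 215.5], 0.64)] [([182.0, 298.5], 0.64)]
0.9 [3.07446683e+00 6.45395183e-01 2.04243616e-05] [ 0.23120494 -0.52646197  0.40474677] 0.08535265418750648
```

View pics/scene1.png

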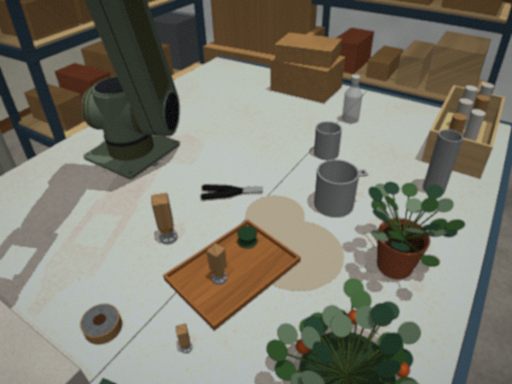

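View pics/top1.png

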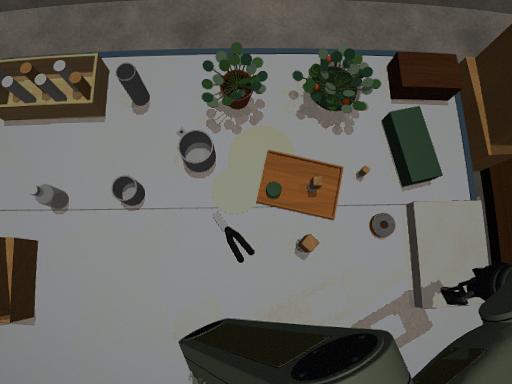

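The tray's deburrer shows at scene (265,217) and top (184,315). It stands in the tray and is the middle of the three sizes. The vase is at top (152,197), with its lug at about (132,181). Next I get rough positions, then wrist pictures.

```bash
python3 - <<'E'
from h import *
s=snapshot('top'); c=snapshot('scene')
print('tool', atz(s,184.3,315.1,.065), atz(c,258.3,215.8,.065))
print('vase base', atz(s,155.4,199.2,0), atz(c,204.2,332.4,0))
print('rim c', atz(s,148,197,.1)); print('lug',atz(s,132,181,.088), atz(c,173,364,.088))
print('tray',atz(s,182,298.5,0),atz(c,269.9,231.8,0))
for r,cc in [(151,267),(166,343),(219,333),(203,256)]: print(atz(s,r,cc,.016))
s2=snapshot('wrist'); print(np.round(s2['mount'],3).tolist(),K(s2))
cv2.imwrite('pics/topz.png',cv2.resize(cv2.cvtColor(s['pixels'][100:240,150:390],cv2.COLOR_RGB2BGR),None,fx=3.3,fy=3.3,interpolation=cv2.INTER_CUBIC))
E
```

```text
tool [ 0.50038708 -0.24432983  0.065     ] [ 0.50210518 -0.24261066  0.065     ]
vase base [0.60771526 0.08338127 0.        ] [0.60173259 0.08662678 0.        ]
rim c [0.59785682 0.07789615 0.1       ]
lug [0.64901707 0.12431421 0.088     ] [0.6537448  0.12712184 0.088     ]
tray [ 0.52216367 -0.20920774  0.        ] [ 0.50965228 -0.20759559  0.        ]
[ 0.61352559 -0.11767675  0.016     ]
[ 0.56527775 -0.34192256  0.016     ]
[ 0.40856465 -0.30133571  0.016     ]
[ 0.45891413 -0.0815282   0.016     ]
[[0.0, 0.952, 0.305, 0.079], [1.0, 0.0, -0.002, -0.0], [-0.002, 0.305, -0.952, 0.031], [0.0, 0.0, 0.0, 1.0]] (296.7674666785284, 296.7674666785284, 251.1355956601426, 190.25323401569312, -0.030331411948580682)
```

View pics/topz.png

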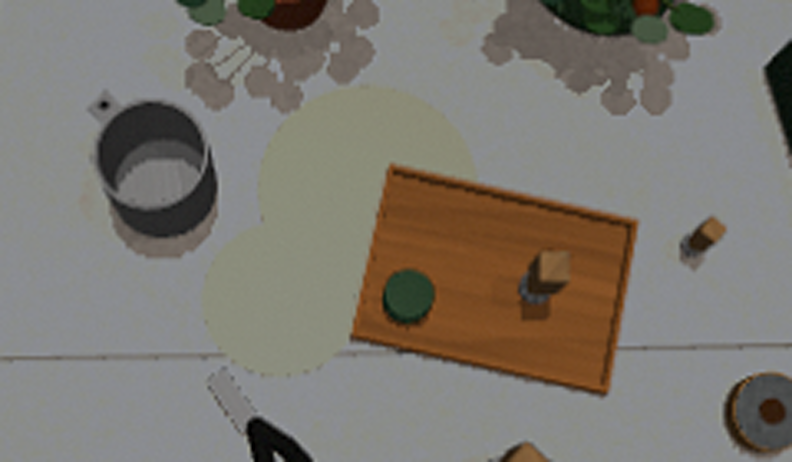

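```bash
cat >> h.py <<'E'
def down(yaw):
    "rotvec: tool pointing down, tool x at world yaw (rad)"
    return np.pi*np.array([np.cos(yaw/2),np.sin(yaw/2),0])
E
python3 - <<'E'
from h import *
y=np.radians(78)
move_pose([.50,-.244,.40],down(y))
p,r=current_tool_pos(),current_eef_rot()
s=snapshot('wrist'); save(s,'w1.png'); np.savez('w1.npz',p=p,r=r)
P=wpose(s,p,r)
for t in ['tool_grip','cutter']:
    print(t,[(np.round(d['box'],0),round(d['p'],2)) for d in search_frame(s,t)][:4])
    for d in landmark_of(s,t)[:3]: print(d['at'],d['p'],atz(s,*d['at'],.065 if t=='tool_grip' else .005,P))
print(p,current_clock(),current_joints(),current_contact_force())
E
```

```text
tool_grip [(array([296., 249., 321., 287.]), 0.7), (array([243., 152., 269., 194.]), 0.61)]
[171.9, 252.3] 0.93 [ 0.50146944 -0.24423259  0.065     ]
[176.5, 90.3] 0.89 [ 0.33110952 -0.2128425   0.065     ]
[272.2, 305.3] 0.56 [ 0.5375121  -0.37710232  0.065     ]
cutter [(array([110., 147., 136., 178.]), 0.77), (array([245., 149., 264., 156.]), 0.46), (array([298., 250., 314., 262.]), 0.45)]
[164.7, 125.4] 0.96 [ 0.34416546 -0.21663253  0.005     ]
[160.7, 255.7] 0.65 [ 0.50568732 -0.24608817  0.005     ]
[125.7, 257.1] 0.43 [ 0.51611558 -0.2043594   0.005     ]
[ 0.49964977 -0.24477375  0.40001239] 2.75 [-4.76129073e-01  2.93411645e-01  1.61503490e+00 -1.17833139e-04
  1.23313520e+00 -2.65240308e-01] [0.58717735 0.27174327 0.39303687]
```

View pics/w1.png

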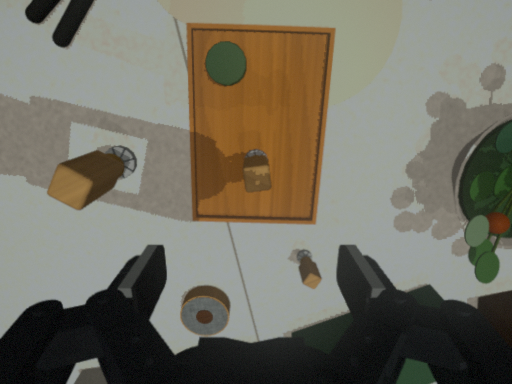

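The tray deburrer shows at about (172,255). The big look-alike is on the left and the small one on the lower right. I'll zoom in for the handle's yaw.

```bash
python3 - <<'E'
import cv2
i=cv2.imread('pics/w1.png')[140:204,220:292]
cv2.imwrite('pics/w1z.png',cv2.resize(i,None,fx=9,fy=9,interpolation=cv2.INTER_CUBIC))
E
```

```text
(no output)
```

View pics/w1z.png

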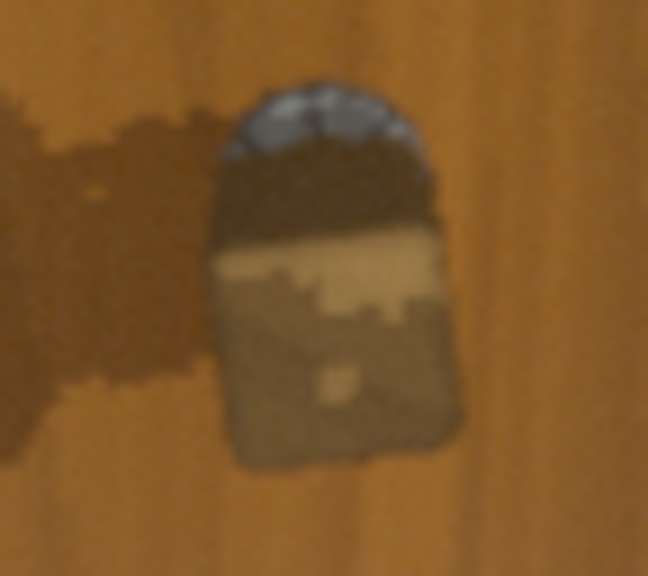

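```bash
python3 - <<'E'
from h import *
s=snapshot('wrist');p,r=current_tool_pos(),current_eef_rot();P=wpose(s,p,r)
q=[(212,256),(441,230),(465,432),(238,470)]
W=np.array([atz(s,140+y/9-.45,220+x/9-.45,.092,P)[:2] for x,y in q]); print(W,W.mean(0))
for a in range(4):
    d=W[(a+1)%4]-W[a]; print(np.linalg.norm(d),np.degrees(np.arctan2(d[1],d[0])))
# tray corners, outer top
for row,col in [(24,187),(28,335),(223,315),(220,192)]: print(atz(s,row,col,.016,P))
# vase candidates
t=snapshot('top')
E
```

```text
[[ 0.49510946 -0.23154029]
 [ 0.51946483 -0.23384642]
 [ 0.51772453 -0.25641499]
 [ 0.49269377 -0.25550825]] [ 0.50624815 -0.24432749]
0.02446430528911647 -5.409024591942428
0.0226355674843879 -94.40944898814324
0.025047173206257576 177.92535363816611
0.024089382459771908 84.244697140611
[ 0.46483828 -0.08224586  0.016     ]
[ 0.61904778 -0.11892228  0.016     ]
[ 0.56463035 -0.33995253  0.016     ]
[ 0.40973513 -0.30252196  0.016     ]
```

```bash
python3 - <<'E'
from h import *
s=snapshot('top'); c=snapshot('scene')
for z in (.08,.12,.16,.2): print(z,atz(s,103,230,z)[:2],atz(s,65,210,z)[:2],'scene',atz(c,190,375,z)[:2],atz(c,215,378,z)[:2],atz(c,237,383,z)[:2])
print(atz(c,270,398,0),atz(s,100,238,0.0))
a=cv2.resize(cv2.cvtColor(s['pixels'][30:190,160:290],cv2.COLOR_RGB2BGR),None,fx=3.7,fy=3.7,interpolation=cv2.INTER_CUBIC)
cv2.imwrite('pics/tv.png',a)
b=cv2.resize(cv2.cvtColor(c['pixels'][140:290,300:470],cv2.COLOR_RGB2BGR),None,fx=3.7,fy=3.7,interpolation=cv2.INTER_CUBIC)
cv2.imwrite('pics/sv.png',b)
E
```

```text
0.08 [ 0.73761837 -0.01158775] [0.86020687 0.04640704] scene [0.69433909 0.08998472] [0.72711556 0.01399567] [ 0.75638215 -0.04197433]
0.12 [ 0.71877999 -0.01263437] [0.83619608 0.04291343] scene [0.70522732 0.03856222] [ 0.73561977 -0.03189972] [ 0.76275763 -0.08379871]
0.16 [ 0.69994161 -0.01368098] [0.81218529 0.03941983] scene [ 0.71611554 -0.01286029] [ 0.74412397 -0.07779512] [ 0.76913312 -0.1256231 ]
0.2 [ 0.68110323 -0.0147276 ] [0.7881745  0.03592622] scene [ 0.72700376 -0.06428279] [ 0.75262818 -0.12369052] [ 0.77550861 -0.16744748]
[ 8.00736651e-01 -3.36873596e-02 -1.11022302e-16] [ 0.78512472 -0.034299    0.        ]
```

View pics/tv.png

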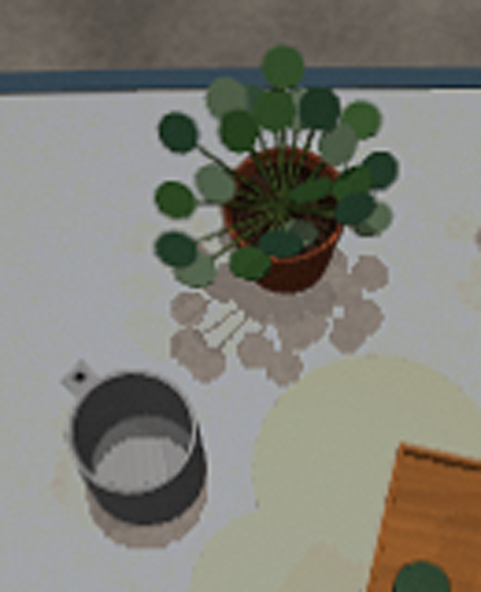

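View pics/sv.png

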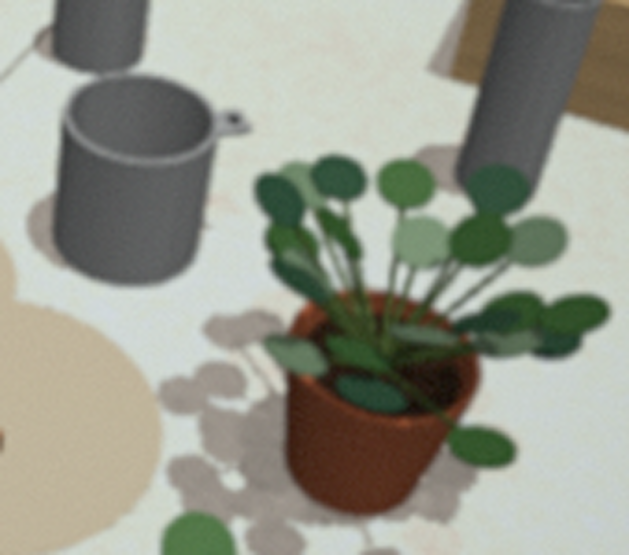

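```bash
python3 - <<'E'
from h import *
y=np.radians(175.5)
move_pose([.605,.083,.42],down(y)); sleep(.3)
p,r=current_tool_pos(),current_eef_rot()
s=snapshot('wrist'); save(s,'w2.png'); P=wpose(s,p,r); np.savez('w2.npz',P=P)
for d in landmark_of(s,'vase')[:3]: print(d['at'],d['p'],atz(s,*d['at'],0,P))
print([(np.round(d['box'],0),round(d['p'],2)) for d in search_frame(s,'vase')][:3])
print(p,current_clock(),current_joints())
E
```

```text
[156.3, 249.9] 0.65 [0.60442947 0.08035939 0.        ]
[(array([207., 120., 305., 221.]), 0.85)]
[0.60502739 0.08218875 0.42003728] 4.7 [ 1.16940418e-01  3.67667048e-01  1.45317238e+00 -1.47220132e-05
  1.32070702e+00 -1.37470403e+00]
```

View pics/w2.png

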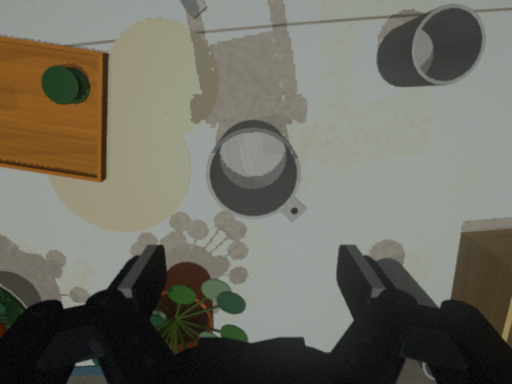

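The vase's rim is at about (173,253), with the lug at (209,294). I'll fit the rim with an intensity score and overlay the result.

```bash
cat > fit.py <<'E'
from h import *
from scipy.ndimage import map_coordinates
from scipy.optimize import minimize
import sys
def samp(g,s,P,c,r,z=.1,n=180):
    a=np.linspace(0,2*np.pi,n,endpoint=False)
    q=proj(s,np.c_[c[0]+r*np.cos(a),c[1]+r*np.sin(a),np.full(n,z)],P)
    return map_coordinates(g,q.T,order=1,mode='nearest')
def fit(s,P,c0):
    g=cv2.GaussianBlur(cv2.cvtColor(s['pixels'],cv2.COLOR_RGB2GRAY).astype(float),(0,0),.7)
    f=lambda c:-(samp(g,s,P,c,.046)-samp(g,s,P,c,.0415)).mean()
    best=min(((f(c0+np.array([i,j])*.001),i,j) for i in range(-12,13) for j in range(-12,13)))
    c=c0+np.array(best[1:])*.001
    return minimize(f,c,method='Nelder-Mead',options=dict(initial_simplex=[c,c+[.001,0],c+[0,.001]])),g
def overlay(s,P,c,name,crop,k=6):
    y0,y1,x0,x1=crop
    i=cv2.resize(cv2.cvtColor(s['pixels'][y0:y1,x0:x1],cv2.COLOR_RGB2BGR),None,fx=k,fy=k,interpolation=cv2.INTER_CUBIC)
    a=np.linspace(0,2*np.pi,120)
    for r,col in ((.048,(0,0,255)),(.044,(0,255,0))):
        q=proj(s,np.c_[c[0]+r*np.cos(a),c[1]+r*np.sin(a),np.full(120,.1)],P)
        pts=np.c_[(q[:,1]-x0+.5)*k,(q[:,0]-y0+.5)*k]
        cv2.polylines(i,[pts.astype(int)],True,col,1)
    cv2.imwrite('pics/'+name,i)
E
python3 - <<'E'
from fit import *
s=snapshot('wrist'); P=np.load('w2.npz')['P']
o,g=fit(s,P,np.array([.603,.082])); print(o.x,o.fun)
overlay(s,P,o.x,'ovw.png',(110,230,195,325))
t=snapshot('scene'); o2,_=fit(t,np.array(t['pose']),np.array([.603,.082])); print('scene',o2.x,o2.fun)
overlay(t,np.array(t['pose']),o2.x,'ovs.png',(150,225,305,375),8)
lug=atz(s,210,294,.088,P); print('lug',lug,np.degrees(np.arctan2(*(lug[:2]-o.x)[::-1])))
lug=atz(t,173,363.5,.088); print('lug',lug,np.degrees(np.arctan2(*(lug[:2]-o2.x)[::-1])))
E
```

```text
[0.60422055 0.08354409] -35.28463292543888
scene [0.60166476 0.08970911] -31.684486637369577
lug [0.64981165 0.12537011 0.088     ] 42.533785302337215
lug [0.65274935 0.12652859 0.088     ] 35.78237640954179
```

View pics/ovw.png

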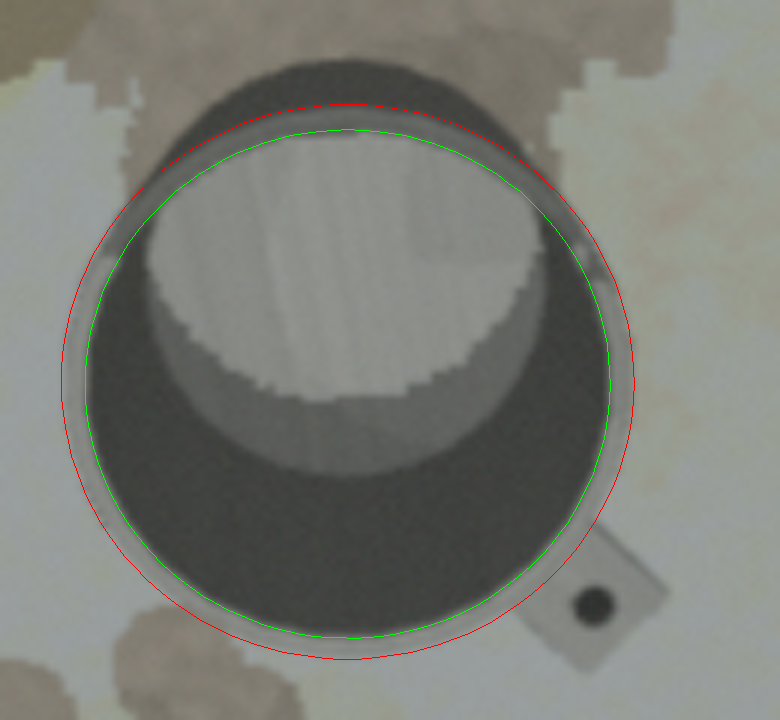

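View pics/ovs.png

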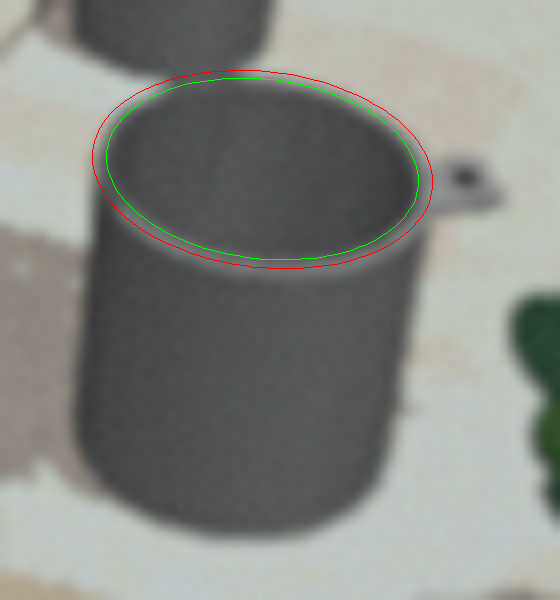

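```bash
python3 - <<'E'
from fit import *
t=snapshot('top');o2,_=fit(t,np.array(t['pose']),np.array([.603,.083])); print('top',o2.x,o2.fun)
overlay(t,np.array(t['pose']),[.6042,.0835],'ovt.png',(100,190,160,240),7)
t=snapshot('scene');overlay(t,np.array(t['pose']),[.6042,.0835],'ovs2.png',(150,225,305,375),8)
a=cv2.imread('pics/ovt.png');b=cv2.imread('pics/ovs2.png');b=cv2.resize(b,None,fx=.4,fy=.4);a=cv2.resize(a,(500,560))
m=np.zeros((560,740,3),np.uint8);m[:,:500]=a;m[:b.shape[0],500:500+b.shape[1]]=b;cv2.imwrite('pics/ovm.png',m)
E
```

```text
top [0.59513669 0.07493976] -14.077578190800734
```

View pics/ovm.png

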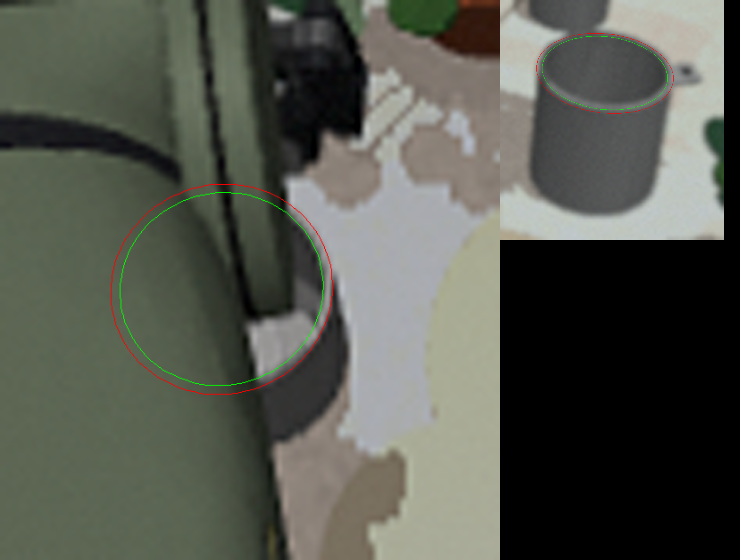

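```bash
python3 - <<'E'
from h import *
y=np.radians(175.5)
move_pose([.504,-.2445,.34],down(y)); sleep(.3)
p,r=current_tool_pos(),current_eef_rot()
s=snapshot('wrist'); save(s,'w3.png'); P=wpose(s,p,r); np.savez('w3.npz',P=P)
for t,z in (('tool_grip',.065),('cutter',.005)):
  for d in landmark_of(s,t)[:3]: print(t,d['at'],d['p'],atz(s,*d['at'],z,P))
i=cv2.imread('pics/w3.png')
print(p,current_clock(),current_joints())
r0,c0=100,190
cv2.imwrite('pics/w3z.png',cv2.resize(i[r0:r0+110,c0:c0+130],None,fx=5.4,fy=5.4,interpolation=cv2.INTER_CUBIC))
E
```

```text
tool_grip [231.6, 100.8] 0.81 [ 0.53396421 -0.38368165  0.065     ]
cutter [217.5, 121.1] 0.67 [ 0.54487753 -0.39261015  0.005     ]
cutter [175.7, 250.3] 0.59 [ 0.50786895 -0.24506322  0.005     ]
[ 0.5044009  -0.24385826  0.34011024] 6.675 [-4.71653761e-01  3.45179200e-01  1.69819905e+00  1.64128645e-05
  1.09811257e+00 -1.96443494e+00]
```

View pics/w3z.png

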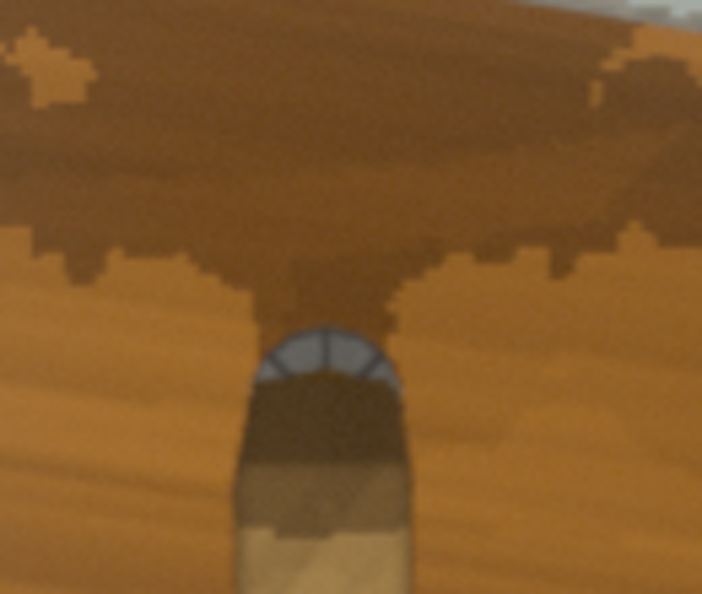

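View pics/w3.png

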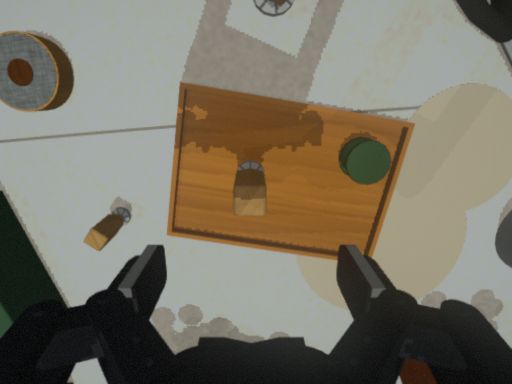

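```bash
python3 - <<'E'
from h import *
s=snapshot('wrist'); P=np.load('w3.npz')['P']
r0,c0,k=140,200,7
i=cv2.resize(cv2.cvtColor(s['pixels'][r0:r0+85,c0:c0+100],cv2.COLOR_RGB2BGR),None,fx=k,fy=k,interpolation=cv2.INTER_CUBIC)
def draw(W,col):
    q=proj(s,W,P); cv2.polylines(i,[np.c_[(q[:,1]-c0+.5)*k,(q[:,0]-r0+.5)*k].astype(int)],True,col,1)
x,y,a=.505,-.2445,np.radians(-4.5)
R=np.array([[np.cos(a),-np.sin(a)],[np.sin(a),np.cos(a)]])
sq=np.array([[1,1],[-1,1],[-1,-1],[1,-1]])*.013@R.T+[x,y]
for z,c in ((.037,(0,255,255)),(.092,(0,0,255))): draw(np.c_[sq,np.full(4,z)],c)
t=np.linspace(0,6.283,60); draw(np.c_[x+.015*np.cos(t),y+.015*np.sin(t),np.full(60,.013)],(0,255,0))
draw(np.c_[x+.015*np.cos(t),y+.015*np.sin(t),np.full(60,.005)],(0,255,0))
cv2.imwrite('pics/w3o.png',i)
print(current_clock())
E
```

```text
6.725
```

View pics/w3o.png

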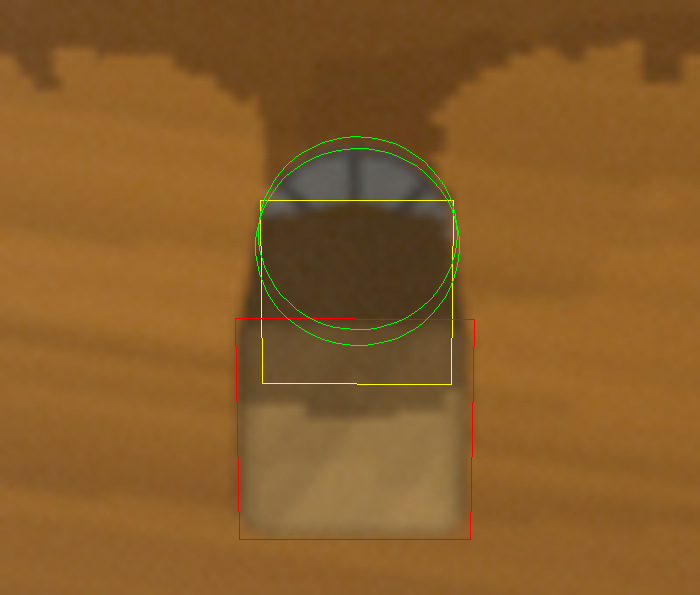

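```bash
python3 - <<'E'
from h import *
y=np.radians(175.5)
move_linear([.505,-.245,.225],velocity=.12); print(current_tool_pos(),current_contact_force())
grip(0.0,50); print('w',current_width(),current_contact_force())
p=current_tool_pos(); print(p)
move_linear([.505,-.245,.30],velocity=.12)
print(current_contact_force(),current_width())
s=snapshot('wrist'); save(s,'w4.png'); t=snapshot('scene'); save(t,'s4.png'); print(current_clock())
E
```

```text
[ 0.50530255 -0.24516584  0.22567991] [-0.16413779  0.5945168  -0.1899389 ]
w 0.02542677224691342 [0.90712428 0.71016423 0.62128716]
[ 0.50504138 -0.24500685  0.22520147]
[ 0.90023168 -0.25392721 -1.46202753] 0.02542236807176225
9.2833
```

View pics/w4.png

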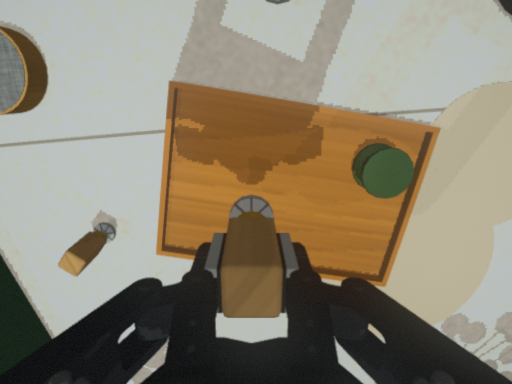

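View pics/s4.png

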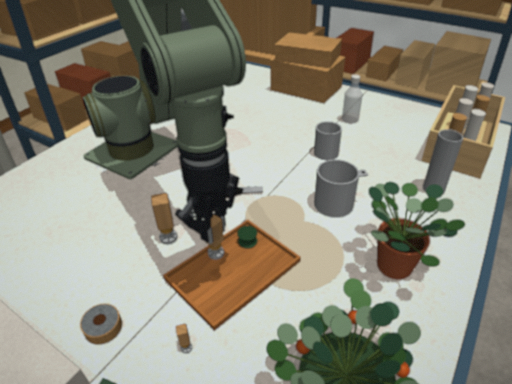

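```bash
python3 - <<'E'
from h import *
p,r=current_tool_pos(),current_eef_rot()
s=snapshot('wrist'); P=wpose(s,p,r)
r0,c0,k=180,200,7
for dx in (0,.0015):
  i=cv2.resize(cv2.cvtColor(s['pixels'][r0:r0+80,c0:c0+100],cv2.COLOR_RGB2BGR),None,fx=k,fy=k,interpolation=cv2.INTER_CUBIC)
  t=np.linspace(0,6.283,60)
  for z in (.212,.22):
    W=np.c_[p[0]+dx+.015*np.cos(t),p[1]+.015*np.sin(t),np.full(60,p[2]-z)]
    q=proj(s,W,P); cv2.polylines(i,[np.c_[(q[:,1]-c0+.5)*k,(q[:,0]-r0+.5)*k].astype(int)],True,(0,255,0) if z==.212 else (0,0,255),1)
  cv2.imwrite('pics/w5_%d.png'%(dx*1e4),i)
print(p,r)
E
```

```text
[ 0.50467126 -0.24482115  0.29883208] [-1.23279339e-01 -3.13690420e+00 -1.64138822e-03]
```

View pics/w5_0.png

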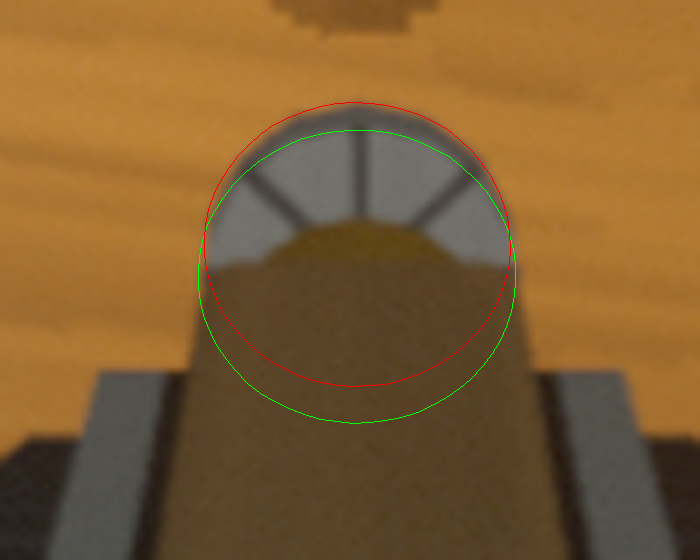

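```bash
python3 - <<'E'
from h import *
C=np.array([.6042,.0836]); a=np.radians(46)
xy=C+.046*np.array([np.cos(a),np.sin(a)])
rot=down(np.radians(175.5))
move_linear([.505,-.245,.38],velocity=.15)
move_pose([*xy,.37],rot)
move_linear([*xy,.335],velocity=.08); sleep(.3)
p=current_tool_pos();f=np.mean([current_contact_force() for _ in range(5)],0); print(p,f,current_clock())
t=snapshot('scene'); save(t,'s6.png'); w=snapshot('wrist'); save(w,'w6.png')
np.save('f0.npy',f)
E
```

```text
[0.63623009 0.11674882 0.33549418] [ 0.02858117 -0.15591557 -1.6502962 ] 12.3417
```

View pics/s6.png

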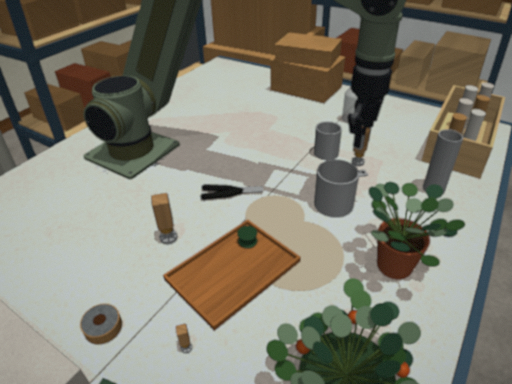

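View pics/w6.png

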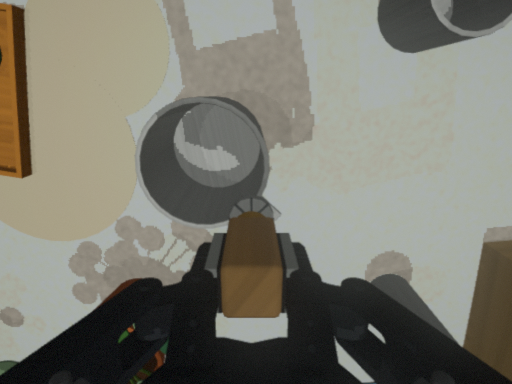

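```bash
python3 - <<'E'
import fit
from fit import *
p,r=current_tool_pos(),current_eef_rot(); s=snapshot('wrist'); P=wpose(s,p,r)
def samp2(g,s,P,c,rr,z=.1):
    a=np.radians(np.arange(75,372,2)); n=len(a)
    q=proj(s,np.c_[c[0]+rr*np.cos(a),c[1]+rr*np.sin(a),np.full(n,z)],P)
    return map_coordinates(g,q.T,order=1,mode='nearest')
fit.samp=samp2
o,g=fit.fit(s,P,np.array([.604,.083])); print(o.x,o.fun)
overlay(s,P,[.6042,.0836],'ov6.png',(90,230,130,280),5)
E
```

```text
Traceback (most recent call last):
AttributeError: 'function' object has no attribute 'fit'
```

```bash
python3 - <<'E'
import fit as F
from h import *
p,r=current_tool_pos(),current_eef_rot(); s=snapshot('wrist'); P=wpose(s,p,r)
def samp2(g,s,P,c,rr,z=.1):
    a=np.radians(np.arange(75,372,2)); n=len(a)
    q=proj(s,np.c_[c[0]+rr*np.cos(a),c[1]+rr*np.sin(a),np.full(n,z)],P)
    return F.map_coordinates(g,q.T,order=1,mode='nearest')
F.samp=samp2
o,g=F.fit(s,P,np.array([.604,.083])); print(o.x,o.fun)
F.overlay(s,P,[.6042,.0836],'ov6.png',(90,230,130,280),5)
E
```

```text
[0.60421574 0.08475918] -52.12425833758293
```

View pics/ov6.png

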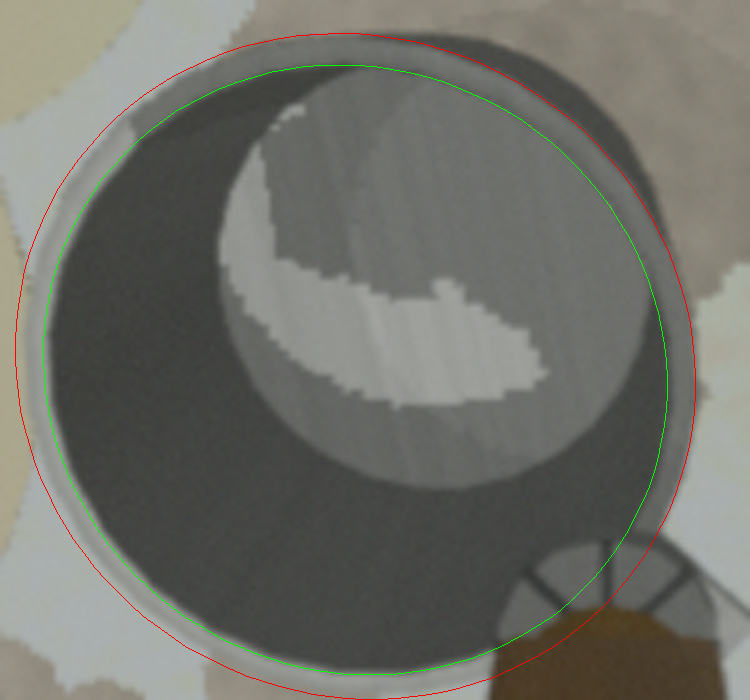

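```bash
cat > circ.py <<'E'
from h import *
C=np.array([.6042,.0843])
pt=lambda d: C+.046*np.array([np.cos(np.radians(d)),np.sin(np.radians(d))])
E
python3 - <<'E'
from circ import *
f0=np.load('f0.npy'); xy=pt(45.5)
move_linear([*xy,.328],velocity=.05)
hit=move_linear([*xy,.310],velocity=.01,contact_N=1.8)
p=current_tool_pos(); print(hit,p,current_contact_force()-f0,current_clock())
E
```

```text
True [0.636476   0.11711907 0.31951617] [1.20448249 0.38956535 3.91163705] 13.775
```

```bash
python3 - <<'E'
from circ import *
f0=np.load('f0.npy'); zt=.3142; cz=zt
move_linear([*pt(45.5),cz],velocity=.01)
print(current_tool_pos(),current_contact_force()-f0,current_clock())
n=46; tot=368.; log=[]
for k in range(1,n+1):
    d=45.5-tot*k/n
    move_linear([*pt(d),cz],velocity=.03)
    p=current_tool_pos(); f=current_contact_force()-f0
    cz+=np.clip(.4*(zt-p[2]),-.0004,.0004); cz=np.clip(cz,.3125,.3165)
    if k%3==0 or k==n: print(round(d),np.round((p[:2]-pt(d))*1e3,1),round(p[2],4),round(cz,4),np.round(f,1),round(current_clock(),1))
    if p[2]<.3105 or f[2]>8.5 or np.hypot(f[0],f[1])>10: print('STOP',d,p,f); break
E
```

```text
[0.63666263 0.11714483 0.31444156] [2.56173608 1.30766174 5.61080198] 14.3833
22 [ 0.3 -0.4] 0.3144 0.3142 [-0.9  0.8  5. ] 15.5
-2 [ 0.  -0.4] 0.3142 0.3142 [0.  1.3 5.7] 16.6
-26 [-0.1 -0.4] 0.3142 0.3142 [0.8 0.2 5.5] 17.7
-50 [-0.2 -0.3] 0.3142 0.3142 [0.9 1.2 4.9] 18.8
-74 [-0.4 -0.2] 0.3142 0.3142 [2.2 0.1 5.5] 19.9
-98 [-0.4  0. ] 0.3142 0.3143 [ 1.5 -0.   5.4] 21.0
-122 [-0.4  0.2] 0.3142 0.3143 [ 1.2 -0.   5.4] 22.1
-146 [-0.3  0.3] 0.3142 0.3143 [ 0.8 -1.2  4.8] 23.2
-170 [-0.1  0.3] 0.3142 0.3142 [ 0.  -0.8  5. ] 24.3
-194 [0.  0.4] 0.3142 0.3142 [-1.1 -0.4  4.5] 25.4
-218 [0.2 0.3] 0.3142 0.3142 [-0.9  0.4  5.9] 26.5
-242 [0.3 0.2] 0.3142 0.3142 [-1.4  0.2  4.5] 27.6
-266 [0.4 0.1] 0.3142 0.3142 [-1.5  0.4  4.9] 28.7
-290 [ 0.4 -0.1] 0.3142 0.3142 [-0.6  1.1  5.1] 29.8
-314 [ 0.3 -0.3] 0.3142 0.3142 [-0.   2.3  4.8] 30.9
-322 [ 0.3 -0.3] 0.3142 0.3142 [-1.3  1.   5. ] 31.2
```

```bash
python3 - <<'E'
from circ import *
p=current_tool_pos()
move_linear([p[0],p[1],.335],velocity=.04)
move_linear([p[0],p[1],.39],velocity=.12)
s=snapshot('wrist'); save(s,'w7.png'); print(current_tool_pos(),current_width(),current_clock())
E
```

```text
[0.64068779 0.11194222 0.38879808] 0.025287224259734557 32.5833
```

View pics/w7.png

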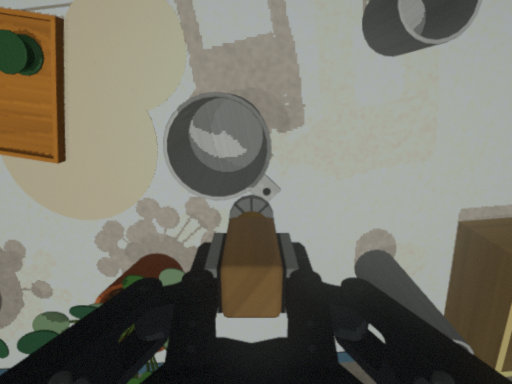

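The tool is still straight in the grip, with the cutter at (207,251) as before. Next it goes back to the tray.

```bash
python3 - <<'E'
from circ import *
rot=down(np.radians(175.5))
move_pose([.505,-.245,.34],rot)
move_linear([.505,-.245,.235],velocity=.12); sleep(.3)
f0=np.mean([current_contact_force() for _ in range(5)],0)
hit=move_linear([.505,-.245,.2225],velocity=.008,contact_N=1.5)
p=current_tool_pos(); print(hit,p,current_contact_force()-f0,current_clock())
E
```

```text
True [ 0.50499095 -0.24499419  0.22488666] [ 0.77953359 -0.78122502  3.45070186] 36.4667
```

```bash
python3 - <<'E'
from circ import *
p=current_tool_pos()
move_linear([.505,-.245,.2252],velocity=.01)
print(current_tool_pos(),current_contact_force())
grip(.045); sleep(.2); grip(.084); sleep(.2)
print(current_width(),current_contact_force())
move_linear([.505,-.245,.34],velocity=.1); sleep(.3)
s=snapshot('wrist'); save(s,'w8.png'); t=snapshot('scene'); save(t,'s8.png'); print(current_clock())
E
```

```text
[ 0.50516627 -0.24508202  0.22534977] [0.00364999 0.11321083 1.78589418]
0.0839728362782476 [0.84956972 0.19328632 0.38629427]
39.625
```

View pics/w8.png

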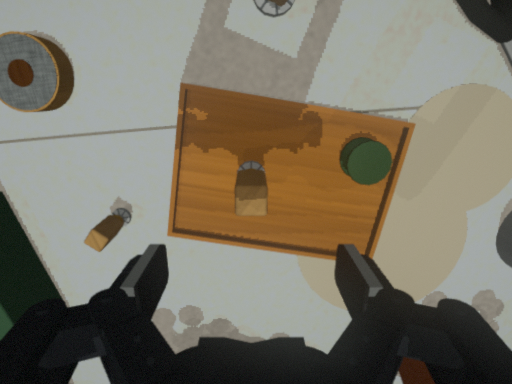

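View pics/s8.png

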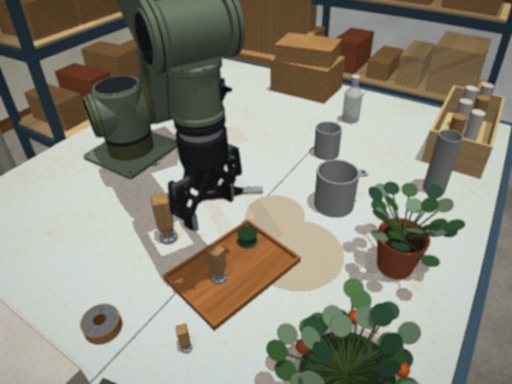

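The deburrer stands upright in the tray at wrist (190,251) and scene (265,217). The gripper is clear and nothing else has moved.

```bash
python3 - <<'E'
from station import *
print(finish_job(), current_clock())
E
```

```text
the job is handed in; nothing more can be done
the job is handed in; nothing more can be done
```

I took the middle-sized deburrer from the tray, ran its cutter once around the lugged vase's rim, stood it back in the tray and handed the job in. The last clock reading before hand-in was 39.6 s of the 64 s allowed.

- **The run:** The cutter touched down above the lug, and contact came at the expected height. It then went clockwise through 368° and lifted off over the lug again, so the two ends overlap slightly. It was never lifted in between.
- **Pressure:** The tool was held about 5.8 mm past first contact. The readings I printed, about every 24° round the rim, showed 4.5 to 5.9 N downward and a path error within about 0.5 mm.
- **Set-down:** The tool met the tray floor at about 3.5 N. The last pictures show it upright at its original spot with the gripper clear and nothing else moved.

**Disagreements and limits:**
- My automatic rim fit in the scene-camera picture put the vase about 6 mm off in y, but its overlay was visibly shifted.
- The top-camera fit was spoiled because the arm blocked the view.
- I used the two wrist-camera fits instead, which agreed within about 1.2 mm.
- Which deburrer was the middle-sized one I judged by eye and by its width in the grip: 25.4 mm, against 26 mm given.

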